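# Hang a second slide carrier on the drying hook

### The arm

A 7-joint arm with a two-finger parallel gripper is mounted at the origin on the work surface. World frame = base frame: x ahead of the robot, y to its left, z up, the work surface at z = 0. Lengths are in mm, angles in rad, forces in N, time in s.
With the tool pointing down it reaches from about 425 to 875 mm from the base axis. Payload 4.7 kg.
Tool frame: the origin (TCP) lies on the centre line of the jaws, within the pads' length; the fingertips stand 22 mm ahead of it and the grasp point (between the pads) lies 3 mm ahead of it; z points along the fingers, y is the direction in which the jaws open and shut (so a half turn about z gives the same grasp; the last joint's range is limited). The gripper opens to 85 mm and grips with 20 to 120 N. Pads are 22 mm wide; open, the fingers measure 114 mm over their backs; the gripper's body (76 mm by 85 mm) begins 54 mm behind the grasp point. The pads swing forward as they close: fully open they stand 13 mm farther back than shut.
Start: joints at [-1.172, 0.321, -0.07, 1.45, 0.023, 1.371, -0.057], TCP at [244.019, 602.476, 253.349] pointing down, gripper open.
Joint ranges: [-2.86, 2.86], [-0.3, 2.09], [-1.38, 1.24], [0.06, 2.45], [-1.56, 4.7], [0.09, 2.05], [-2.69, 2.69]. Speed limits (rad/s): [2.57, 2.57, 3.14, 3.14, 3.14, 3.14, 3.14].

### API

Orientations are given as [roll, pitch, yaw] about the fixed x, y, z axes, in that order (R = Rz(yaw) Ry(pitch) Rx(roll)).
In Python, from station import env gives the robot as it stands.
- The arm moves only by the shell command python3 -m handwheel 'ROWS' [OPENING] [FORCE]. ROWS is JSON, a list of rows, each a list of 2 entries, a list of its own where there are three numbers: the shift along the tool's x, y, z in mm, then the turn, a rotation vector about the tool's x, y, z in degrees. A call has 1 to 12 rows; each row shifts and turns the commanded pose from where the row before left it, along the tool's axes as they then stand; what a row does not reach is not made up. A row lasts 1/10 s, in which the tool goes at most 50 mm and 8.59 degrees, less where a joint would pass 70% of its speed; a pose out of reach is approached as far as the arm can. A call with a gripper value outside its range is refused whole. OPENING is the finger opening in mm, from 0 to 85.4, set as the call begins (- or left out, the last holds). The fingers move at their own pace and stop on an object; FORCE is the grip in N (left out, the last holds). Time passes only in rows, so rows that do not move let the fingers close. It gives the time, the measured TCP pose, the force and the opening at its end, in the units of the state.
- env.get_state(): the state, without advancing time (a new reading comes with each control period).
- env.grab_frame(name): name is "side" or "top"; returns a dict with "color" (384x512x3 uint8, blue, green, red), "range_z" (384x512 float32, mm along the optical axis (not along the pixel's ray), 0 where there is no reading), "vfov" (degrees; the focal length in pixels is half the picture's height over the tangent of half this angle, whatever the lens; pixels are square), "cx", "cy" (the principal point, pixels), "T" (4x4, takes a point from camera to world coordinates). Camera axes: x right, y down, z forward; pixel columns grow to the right and rows downward; lengths in mm; the calibration is good to about 2 mm. A picture is of the moment at which its call begins.
- env.sign_off(): hands the job in, once; it reports no verdict.
Trained networks look in the newest picture that a camera, given by its name, has taken for a name from the list of things; names that differ only in an ending like _2 or _b are one class to them, and where a whole thing is asked for, a point or a joint stands for the part that bears it (a point fixed in the world has none). Each returns a list of dicts, best first, with "p" (0 to 1); they miss things now and then, are a little off and sometimes report something else, mostly with a low value. They report only what shows in the picture. A call takes as long as a camera call. They do not tell look-alikes from the thing itself.
- env.regions_of(camera, label): "pixels" (384x512 bool, what is visible of it) and "rect" ([left, top, right, bottom] in pixels, round what is visible of it).
The state is a dict: "time": time; "joint_positions": joint angles; "joint_velocities": joint speeds; "tau": joint torques, N m; "eef_pos": TCP position; "orientation": TCP orientation; "force": force on the tool from outside, world axes, zero at the start; "torque": the same for the moment, N m; "finger_gap": opening from 0.0 (shut) to 1.0 (fully open).
Only numpy, scipy, OpenCV 4.12 (cv2) and the standard library are available. Lean on these libraries where they do the work, as an engineer would, in place of code of your own. Each camera call takes 0.05 s, during which the arm holds its last target.

### The job

Hang the slide carrier that stands on the table on the drying hook, in front of the one already hanging there: pass the bar through the window under its cross rod, feel along the sliding clip until the rod meets the clip's back wall, and press the rod gently down past the sprung catch until it sits fully home in the slot, then let go. Keep it upright throughout so that no slide slips out, do not drop or force it, do not dislodge the carrier already hanging, and leave the other things on the table where they are.

Things in the scene. Friction and masses are not known exactly. Their poses are not given: they have to be found in the camera images.
- stand: Fixed drying hook. Origin on the table under the post; x points from the bar's free end to the post (away from the robot), z up. Drip-tray foot x -180 to +40 mm, 110 mm wide, 22 mm high; post 18 mm thick. A level bar, 12 mm wide and thick, top at z = 170 mm, runs to its free end at x = -205 mm. The first carrier hangs at x = -40 mm between two 4 mm bumps; in front of it sits a dark clip.
- bar_end (a point): Free end of the bar, middle of its top face (x = -205 mm, z = 170 mm in the stand's frame; axes as the stand's). A stub turns up 10 mm there. A carrier is threaded on from here, moving along the stand's +x.
- clip_zone (a point): Fixed point on the bar's top, stand x = -103 mm. The clip is clamped on the bar so that the middle of its slot lies anywhere within 25 mm before or behind this point along x: not measured, find it by feel. It does not slide under permitted forces. It has two equal cheeks at y = 14 to 22 mm either side, open between them (room for a grip tab). Over 20 N damages it.
- home_line (a point): Each cheek, x from its slot's middle: land -66 to -8 mm, top z = 194; slot -8 to +5, floor z = 176; back wall +5 to +13, top z = 206. A flap hinged at the slot's front lip slopes down into it, 2 mm short of the wall; a rod pressed down swings it aside (3 to 10 N). A rod on the land slid along +x stops at the wall; back off 1 mm, press down. Point given: stand x = -103, z = 179, a home rod's centre height.
- carrier: Carrier to hang, standing on the table; 0.1 to 0.23 kg. Basket 28 (x) by 84 (y) mm, 24 high, glass slides up to 31 mm. Uprights 5 mm square at y = +-33 mm hold a 6 mm round cross rod along y, centre 105 mm above the underside: window 61 mm wide, 71 high. Grey grip tab on the rod, 18 (x) by 22 (y) mm, its top 171 mm above the underside. Origin: centre of the underside, z up.
- carrier_rod (a point): Centre of the cross rod of the carrier to hang; axes as the carrier's, y along the rod. The grip tab stands on it, from 2 to 66 mm above this point: pinch it from above across its 22 mm width (along y), about 50 mm above the rod, so that the fingers stay above the clip's back wall. Grip firmly (70 N or so): pushed hard sideways at the rod, the carrier turns in the grip.
- hung: The first carrier, loose, same build, already hanging on the bar by its rod (rod centre at x = -40, z = 173 mm in the stand's frame). It must stay there. Origin: centre of its underside. The new one hangs 38 to 88 mm in front of it, so their baskets clear each other by 10 mm or more.
- hung_rod (a point): Centre of the cross rod of the carrier already hanging.
- stain_bottle: Bystander: brown bottle, 52 mm diameter, 110 mm high. Origin: centre of the underside.
- slide_box: Bystander: closed box, 102 by 87 by 38 mm. Origin: centre of the underside.
- beaker: Bystander: clear cup, 68 mm across, 85 mm high. Origin: centre of the underside.
There are look-alikes about, which are no part of the job. Leave any black or yellow look-alike of the carrier alone.

How it is judged:
By the outcome, as a careful person would: the job done as asked, in the order asked, and still so for the second after the job is handed in, with the robot touching nothing.
It also fails if it takes over 54 s, if anything falls off the work surface, if the arm or the gripper's body presses on something with over 40 N, if the wrist force passes 120 N, or if a joint passes its speed limit or range.

## Working session

There is one attempt and no reset: what is moved stays moved. The work goes in short steps, Python scripts to look and compute and a shell command to move; the robot and the scene stay as the last step left them, time stands still between calls to the robot, and variables do not carry over. Pictures are saved under pics/ and viewed, and the job is handed in when it is done.

```bash
mkdir -p pics; ls
python3 - <<'E'
from station import env
import cv2, pickle
s=env.get_state(); print({k:s[k] for k in ('time','eef_pos','orientation','force','finger_gap')})
for c in ('side','top'):
    f=env.grab_frame(c); cv2.imwrite(f'pics/{c}0.png',f['color']); pickle.dump(f,open(f'{c}0.pkl','wb'))
    print(c,f['vfov'],f['cx'],f['cy'],f['T'])
    for l in ('carrier','carrier_rod','stand','hung','stain_bottle','slide_box','beaker'):
        print(l,[(round(r['p'],2),r['rect'],int(r['pixels'].sum())) for r in env.regions_of(c,l)])
E
```

```text
pics
{'time': 0.0, 'eef_pos': array([243.83671284, 601.99059135, 252.2267549 ]), 'orientation': array([-3.13970772e+00,  7.99260264e-05,  2.75682960e+00]), 'force': array([-0.10119041, -0.24133108, -0.01147571]), 'finger_gap': 0.9981642524272918}
side 50.93384094633671 248.60253499236552 197.24529183213033 [[ 8.59587947e-01 -2.67041045e-01  4.35657712e-01  2.20273569e+01]
 [-5.10497674e-01 -4.11453531e-01  7.55048420e-01 -7.70854996e+02]
 [-2.23760154e-02 -8.71432770e-01 -4.90004328e-01  6.75602258e+02]
 [ 0.00000000e+00  0.00000000e+00  0.00000000e+00  1.00000000e+00]]
carrier [(0.96, [191.7, 158.9, 209.7, 215.6], 487), (0.6, [148.5, 165.2, 177.2, 219.9], 560), (0.35, [253.0, 168.6, 335.7, 258.8], 2803)]
carrier_rod [(0.86, [192.4, 158.8, 207.7, 216.8], 440), (0.84, [149.1, 165.4, 176.4, 219.6], 641), (0.69, [193.8, 143.5, 213.4, 190.3], 293)]
stand [(0.7, [251.6, 168.5, 330.2, 253.9], 2883), (0.16, [288.4, 155.2, 315.5, 218.6], 690)]
hung [(0.83, [290.1, 155.4, 316.0, 217.9], 586)]
stain_bottle [(0.71, [302.8, 284.7, 329.5, 332.8], 1031)]
slide_box [(0.79, [349.7, 269.0, 403.0, 314
[... 357 characters left out ...]
 0.00000000e+00  1.00000000e+00]]
carrier [(0.73, [131.7, 247.1, 166.2, 272.3], 374), (0.64, [96.4, 182.2, 129.8, 211.1], 538), (0.6, [149.2, 211.5, 181.8, 220.9], 256)]
carrier_rod [(0.89, [146.6, 209.0, 180.2, 223.3], 339), (0.82, [135.4, 246.1, 167.5, 266.1], 373), (0.73, [94.5, 182.9, 128.5, 209.8], 490)]
stand [(0.93, [235.9, 114.3, 282.7, 200.3], 2458)]
hung [(0.92, [242.5, 127.5, 270.7, 149.6], 385), (0.5, [236.5, 116.4, 280.9, 198.0], 2395)]
stain_bottle [(0.9, [356.8, 199.9, 378.6, 221.2], 386)]
slide_box [(0.75, [346.2, 129.9, 386.7, 170.5], 1165), (0.5, [144.0, 142.1, 169.3, 164.7], 532)]
beaker [(0.97, [143.0, 142.2, 170.9, 164.6], 551), (0.68, [148.8, 211.3, 180.4, 223.0], 313)]
```

Run:
```python
import cv2,pickle,numpy as np
a=cv2.imread('pics/side0.png'); b=cv2.imread('pics/top0.png')
A=cv2.resize(a[120:340,120:420],None,fx=2.6,fy=2.6,interpolation=cv2.INTER_CUBIC); cv2.imwrite('pics/side0c.png',A)
B=cv2.resize(b[100:290,80:400],None,fx=2.5,fy=2.5,interpolation=cv2.INTER_CUBIC); cv2.imwrite('pics/top0c.png',B)
```

```text
(no output)
```

View pics/side0c.png

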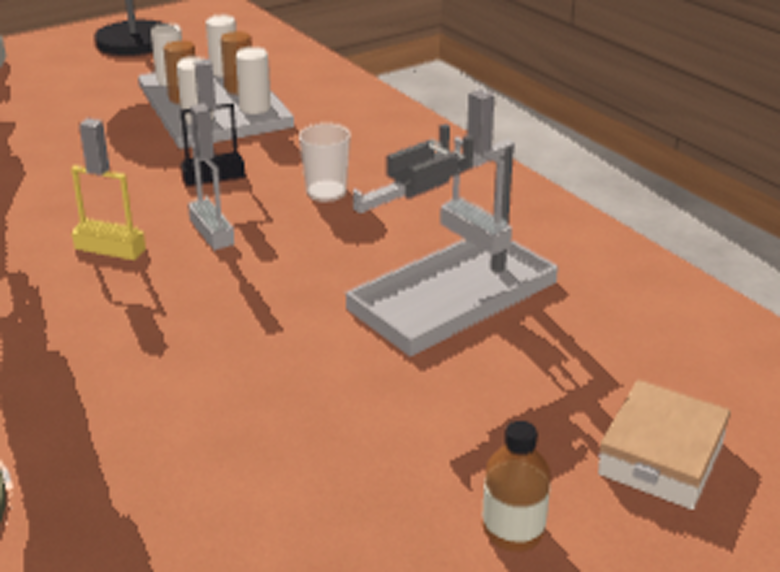

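View pics/top0c.png

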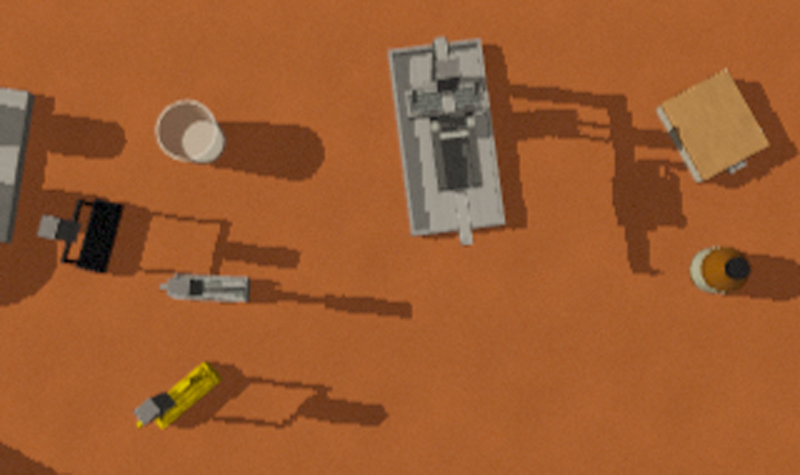

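The grey carrier is at top px (165,216) and side px (200,187). The look-alikes are black at top (113,197) and yellow at top (150,259). The grey one fits the description, and its basket is along image-horizontal (world y). Next I measure it and confirm it in a crop.

```bash
cat > h.py <<'E'
import numpy as np,cv2,pickle
def cloud(f):
    h,w=f['range_z'].shape; fl=h/2/np.tan(np.radians(f['vfov']/2))
    v,u=np.mgrid[0:h,0:w]; z=f['range_z']
    P=np.stack([(u-f['cx'])/fl*z,(v-f['cy'])/fl*z,z,np.ones_like(z)],-1)@f['T'].T
    P=P[...,:3]; P[z<=0]=np.nan; return P
def proj(f,p):
    h=f['range_z'].shape[0]; fl=h/2/np.tan(np.radians(f['vfov']/2))
    q=np.linalg.inv(f['T'])@np.r_[p,1]; return q[0]/q[2]*fl+f['cx'],q[1]/q[2]*fl+f['cy']
def rect(P):
    r=cv2.minAreaRect(np.float32(P[:,:2])); return np.round(r[0],1),np.round(r[1],1),round(r[2],1)
E
python3 - <<'E'
from h import *
for c in ('top','side'):
    f=pickle.load(open(f'{c}0.pkl','rb')); P=cloud(f); z=P[...,2]
    box=dict(top=(200,230,135,190),side=(130,225,180,225))[c]
    M=np.zeros(z.shape,bool); M[box[0]:box[1],box[2]:box[3]]=1
    for lo,hi,n in ((12,45,'basket'),(98,112,'rod'),(120,166,'tabside'),(166,180,'tabtop')):
        Q=P[M&(z>lo)&(z<hi)]
        if c=='side': Q=Q[(np.abs(Q[:,0]-430)<90)&(np.abs(Q[:,1]-130)<70)] if 0 else Q
        print(c,n,len(Q)); 
        if len(Q)>3: print(rect(Q),np.median(Q,0).round(1),Q.min(0).round(),Q.max(0).round())
    box=dict(top=(105,215,225,295),side=(145,275,245,345))[c]
    M[:]=0; M[box[0]:box[1],box[2]:box[3]]=1
    for lo,hi,n in ((15,30,'foot'),(160,183,'bar'),(188,198,'land'),(200,210,'wall'),(215,260,'hungtab')):
        Q=P[M&(z>lo)&(z<hi)]; print(c,n,len(Q))
        if len(Q)>3: print(rect(Q),np.median(Q,0).round(1),Q.min(0).round(),Q.max(0).round())
f=pickle.load(open('top0.pkl','rb'));
cv2.imwrite('pics/tc.png',cv2.resize(f['color'][195:240,130:200],None,fx=8,fy=8,interpolation=cv2.INTER_CUBIC))
cv2.imwrite('pics/ts.png',cv2.resize(f['color'][105:205,225:295],None,fx=6,fy=6,interpolation=cv2.INTER_CUBIC))
E
```

```text
top basket 96
(array([451. , 285.2]), array([84.7, 27.8]), 86.4) [454.3 280.   23.9] [436. 243.  12.] [467. 328.  43.]
top rod 27
(array([453.9, 284.8]), array([69.6, 10.6]), 88.7) [450.7 267.  107. ] [448. 250. 103.] [459. 320. 111.]
top tabside 31
(array([452.5, 284.7]), array([22.6, 15.7]), 81.9) [450.9 274.7 143. ] [443. 274. 122.] [459. 297. 166.]
top tabtop 62
(array([451.1, 285.8]), array([20.8, 15.1]), 88.9) [451.1 285.5 171. ] [443. 276. 167.] [459. 296. 174.]
top foot 322
(array([622. ,   8.6]), array([220.2, 110.3]), 6.0) [6.281e+02 6.000e-01 2.160e+01] [507. -56.  15.] [736.  74.  29.]
top bar 596
(array([594.8,  15.4]), array([ 68.6, 211.4]), 85.6) [584.5   4.4 174.8] [488. -23. 160.] [701.  46. 183.]
top land 206
(array([593.9,   6. ]), array([100.7,  43.8]), 6.1) [581.1   7.6 193.6] [542. -19. 188.] [644.  29. 198.]
top wall 32
(array([629.4,   6.1]), array([41.2, 38. ]), 80.1) [619.4   2.3 205.9] [614. -13. 200.] [652.  29. 209.]
top hungtab 90
(array([651.4,  12.5]), array([18.3, 21.7]), 3.1) [650.4  12.  237.9] [642.   2. 215.] [661.  24. 242.]
side basket 851
(arra
[... 366 characters left out ...]
y([482.8, 351.1]), array([170.3,  21.8]), 64.0) [458.6 297.2 169.6] [442. 274. 166.] [526. 430. 173.]
side foot 492
(array([611.8, 116.1]), array([225.1, 325.6]), 6.6) [613.2   3.3  20.2] [509. -57.  15.] [742. 284.  30.]
side bar 466
(array([593.9,  15.4]), array([ 70.9, 212.8]), 89.1) [571.5  -1.2 172.3] [487. -21. 160.] [700.  50. 183.]
side land 208
(array([603.9,   9.6]), array([123.5,  47.2]), 5.3) [588.8   5.4 192.9] [541. -19. 188.] [666.  32. 198.]
side wall 57
(array([633.3,  15.7]), array([51.4, 42. ]), 22.7) [643.    5.5 204.4] [612. -12. 200.] [664.  31. 209.]
side hungtab 100
(array([651.3,  13.6]), array([20.4, 22.9]), 7.6) [646.8   9.1 229.9] [640.   2. 215.] [662.  25. 241.]
```

View pics/tc.png

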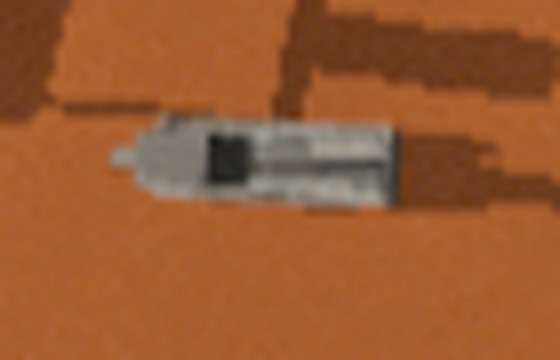

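View pics/ts.png

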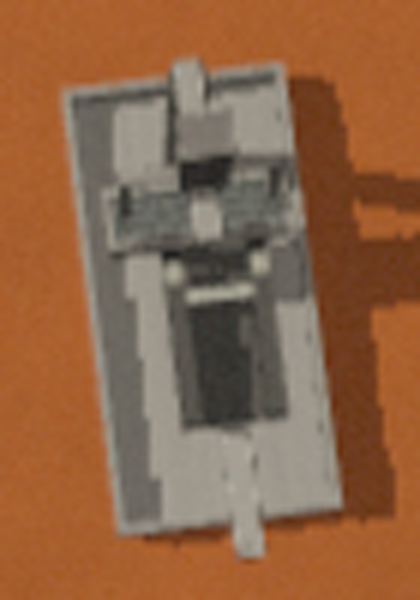

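The grey carrier is confirmed: a 84.7 x 27.8 mm basket and a grey tab with its top at 171 mm, centred at about (451.3, 285.4). The stand yaw is about 6°, with the foot, bar end and hung tab agreeing. Next I refine the yaws and get a visual guess for the clip.

Run:
```python
from h import *
fs={c:pickle.load(open(f'{c}0.pkl','rb')) for c in('top','side')}
for c,f in fs.items():
    P=cloud(f).reshape(-1,3); x,y,z=P.T
    near=(abs(x-451)<25)&(abs(y-285)<50)
    for n,lo,hi in (('rod',101,110),('basket',20,40)):
        Q=P[near&(z>lo)&(z<hi)]
        l=cv2.fitLine(np.float32(Q[:,:2]),cv2.DIST_HUBER,0,.01,.01).ravel()
        print(c,n,len(Q),'angle',np.degrees(np.arctan2(l[1],l[0]))%180,Q.mean(0).round(1), 'yrange',Q[:,1].min(),Q[:,1].max())
    # stand: bar front part
    th=np.radians(6); o=np.array([691.6,15.9]); R=np.array([[np.cos(th),np.sin(th)],[-np.sin(th),np.cos(th)]])
    S=(P[:,:2]-o)@R.T
    b=(abs(S[:,1])<12)&(S[:,0]<-10)&(S[:,0]>-215)&(z>160)&(z<174)
    bb=b&((S[:,0]<-172))
    print(c,'bar front y mean',S[bb,1].min(),S[bb,1].max(),'x min',S[bb,0].min(), np.median(z[bb]))
    e=(abs(S[:,1])<9)&(abs(S[:,0]+205)<12)&(z>174)&(z<185); print('stub',e.sum(),S[e].mean(0) if e.any() else 0,S[e].min(0) if e.any() else 0)
    L=(abs(S[:,1])<24)&(abs(S[:,1])>12)&(S[:,0]>-200)&(S[:,0]<-60)
    for n,lo,hi in (('land',190,197),('wall',203,209)):
        q=L&(z>lo)&(z<hi); print(c,n,q.sum(),'x',np.percentile(S[q,0],[0,3,50,97,100]).round(1) if q.any() else 0,'y',S[q,1].min() if q.any() else 0,S[q,1].max() if q.any() else 0)
    hx=(abs(S[:,1])<14)&(abs(S[:,0]+40)<16)&(z>225); print('hungtab',S[hx].mean(0),S[hx].min(0),S[hx].max(0),z[hx].max())
    Y=P[(x<430)&(x>300)&(y>200)&(y<420)&(z>15)&(z<180)]; print('yellow',Y.min(0).round(),Y.max(0).round())
```

```text
top rod 24 angle 85.56299 [450.7 274.8 106.4] yrange 251.49964073491532 319.605803417801
top basket 83 angle 75.22856 [451.2 279.3  25.3] yrange 243.36666208427303 328.28993324136684
top bar front y mean -5.723347811889032 6.353596953519597 x min -204.9415335528815 169.62137766299173
stub 8 [-202.14905036   -1.42616837] [-203.93122601   -5.60932052]
top land 167 x [-148.5 -146.  -114.5  -85.4  -83. ] y -21.604407833317307 22.25545203736676
top wall 21 x [-77.9 -77.  -73.3 -70.6 -70.6] y -21.432176145986208 21.047362809190545
hungtab [-40.72645569   0.69778053] [-49.03326911 -10.44137024] [-30.98941795  11.4593479 ] 242.16180603526573
yellow [301. 277.  15.] [366. 348. 175.]
side rod 19 angle 88.729774 [450.5 270.9 105.9] yrange 250.824262428265 320.67904140499184
side basket 129 angle 87.20971 [449.3 282.9  26.6] yrange 243.60283661077779 333.4256899733358
side bar front y mean -6.0490285404265585 7.880070140745119 x min -205.44017471667408 167.42420978193945
stub 10 [-202.55149765    2.1957607 ] [-204.09272144   -3.58831247]
side land 113 x [-149.4 -146.8 -113.5  -71.4  -69.1] y -20.82055138383742 23.903481164442354
side wall 12 x [-77.4 -77.3 -72.9 -69.2 -69.2] y -16.6968545702475 22.787488141740198
hungtab [-42.16639729   0.26483039] [-50.68529887  -9.51803997] [-30.24212026  13.33468256] 240.81688157907342
yellow [300. 279.  15.] [365. 356. 172.]
```

```bash
python3 -m handwheel '[[[0,0,0],[0,0,-6.35]],[[0,0,0],[0,0,-6.35]],[[0,0,0],[0,0,-6.35]],[[-28,-38,0],[0,0,0]],[[-28,-38,0],[0,0,0]],[[-28,-38,0],[0,0,0]],[[-28,-38,0],[0,0,0]],[[-28,-38,0],[0,0,0]],[[-28,-38,0],[0,0,0]],[[-28,-38,0],[0,0,0]],[[-28,-38,0],[0,0,0]],[[0,0,0],[0,0,0]]]' 50 70
cat > st.py <<'E'
import numpy as np,sys
from station import env
s=env.get_state(); y=s['orientation'][2]; c,n=np.cos(y),np.sin(y)
print('t',round(s['time'],2),'pos',s['eef_pos'].round(1),'rpy',np.degrees(s['orientation']).round(2),'F',s['force'].round(2),'M',s['torque'].round(2),'gap',round(float(s['finger_gap'])*85.4,1),'j7',s['joint_positions'][6].round(2))
if len(sys.argv)>3:
    d=np.array([float(v) for v in sys.argv[1:4]])-s['eef_pos']; print('tool shift',np.round([c*d[0]+n*d[1],n*d[0]-c*d[1],-d[2]],1))
E
python3 st.py 451.3 285.4 158
```

```text
time: 2.0
eef_pos: [456.5, 279.5, 253.8]
orientation: [-3.139, 0.003, 3.077]
force: [0.5, 0.2, 0.2]
finger_gap: 0.586
t 2.0 pos [456.5 279.5 253.8] rpy [-1.7986e+02  1.7000e-01  1.7630e+02] F [0.48 0.2  0.16] M [-0.03 -0.02  0.01] gap 50.1 j7 0.91
tool shift [ 5.6  5.5 95.8]
```

```bash
python3 -m handwheel '[[[5.5,5.5,10],[0,0,-0.7]],[[0,0,30],[0,0,0]],[[0,0,0],[0,0,0]]]'; python3 st.py 451.3 285.4 158
python3 - <<'E'
from station import env
import cv2
for c in('side','top'):
    f=env.grab_frame(c); a=f['color'][130:240,130:250] if c=='side' else f['color'][150:260,90:230]
    cv2.imwrite(f'pics/{c}1.png',cv2.resize(a,None,fx=4,fy=4,interpolation=cv2.INTER_CUBIC))
E
```

```text
time: 2.3
eef_pos: [442.7, 293.8, 209.1]
orientation: [-3.137, -0.007, 3.106]
force: [-1.0, -1.0, 0.2]
finger_gap: 0.583
t 2.3 pos [442.7 293.8 209.1] rpy [-179.76   -0.37  177.95] F [-0.98 -0.97  0.21] M [0.   0.13 0.08] gap 49.8 j7 0.91
tool shift [-8.9 -8.1 51.1]
```

View pics/side1.png

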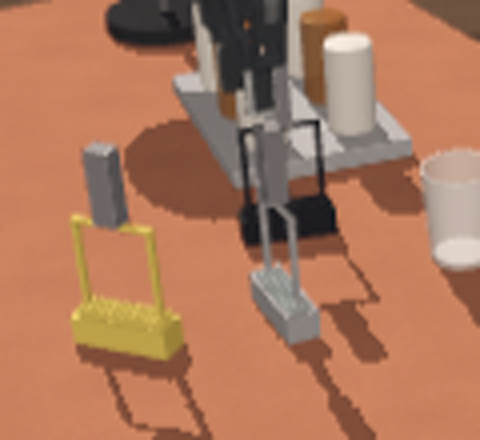

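Gripper is right behind/above the tab (side crop ~(265,110)). The pose is still swinging, so I let it settle.

```bash
python3 -m handwheel '[[[0,0,0],[0,0,0]],[[0,0,0],[0,0,0]],[[0,0,0],[0,0,0]]]'; python3 st.py 451.3 285.4 158
```

```text
time: 2.7
eef_pos: [447.0, 293.4, 214.3]
orientation: [3.14, 0.001, 3.102]
force: [0.6, 0.5, -0.7]
finger_gap: 0.585
t 2.7 pos [447.  293.4 214.3] rpy [1.7993e+02 7.0000e-02 1.7772e+02] F [ 0.61  0.51 -0.66] M [-0.    0.03  0.  ] gap 50.0 j7 0.91
tool shift [-4.7 -7.9 56.3]
```

```bash
python3 -m handwheel '[[[-2.4,-4,0],[0,0,0.7]],[[-2.3,-3.9,6],[0,0,0]],[[0,0,10],[0,0,0]],[[0,0,0],[0,0,0]],[[0,0,0],[0,0,0]],[[0,0,0],[0,0,0]]]'; python3 st.py 451.3 285.4 158
```

```text
time: 3.3
eef_pos: [450.9, 285.0, 197.3]
orientation: [3.141, 0.0, 3.09]
force: [0.1, 1.0, -0.2]
finger_gap: 0.583
t 3.3 pos [450.9 285.  197.3] rpy [179.99   0.   177.02] F [ 0.07  1.02 -0.15] M [-0.02  0.03  0.  ] gap 49.8 j7 0.92
tool shift [-0.4  0.4 39.3]
```

Now down, look, and close.

```bash
python3 -m handwheel '[[[-0.2,0.2,8],[0,0,0]],[[0,0,8],[0,0,0]],[[0,0,8],[0,0,0]],[[0,0,8],[0,0,0]],[[0,0,7],[0,0,0]],[[0,0,0],[0,0,0]],[[0,0,0],[0,0,0]]]'; python3 st.py 451.3 285.4 158
python3 - <<'E'
from station import env
import cv2
for c in('side','top'):
    f=env.grab_frame(c); a=f['color'][130:240,130:250] if c=='side' else f['color'][180:260,110:220]
    cv2.imwrite(f'pics/{c}2.png',cv2.resize(a,None,fx=4,fy=4,interpolation=cv2.INTER_CUBIC))
E
```

```text
time: 4.0
eef_pos: [451.2, 285.0, 158.2]
orientation: [-3.141, -0.0, 3.089]
force: [0.3, -0.2, -0.8]
finger_gap: 0.585
t 4.0 pos [451.2 285.  158.2] rpy [-1.7999e+02 -1.0000e-02  1.7700e+02] F [ 0.31 -0.18 -0.78] M [-0.02  0.03  0.01] gap 50.0 j7 0.92
tool shift [-0.1  0.4  0.2]
```

View pics/side2.png

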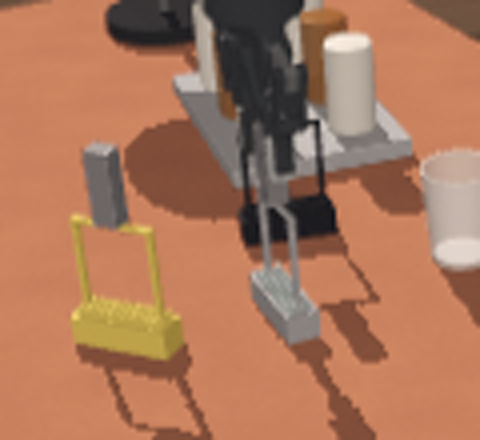

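```bash
python3 -m handwheel '[[[0,0,0],[0,0,0]],[[0,0,0],[0,0,0]],[[0,0,0],[0,0,0]],[[0,0,0],[0,0,0]],[[0,0,0],[0,0,0]],[[0,0,0],[0,0,0]]]' 10 70; python3 st.py 451.3 285.4 158
```

```text
time: 4.7
eef_pos: [451.4, 285.3, 158.7]
orientation: [3.141, 0.001, 3.089]
force: [0.5, 0.6, 1.9]
finger_gap: 0.247
t 4.7 pos [451.4 285.3 158.7] rpy [1.7996e+02 3.0000e-02 1.7701e+02] F [0.46 0.6  1.9 ] M [ 0.26 -0.03  0.01] gap 21.1 j7 0.92
tool shift [0.1 0.1 0.7]
```

Gripped (21 mm). Lift straight up 98 mm smoothly.

```bash
python3 -m handwheel '[[[0,0,-3],[0,0,0]],[[0,0,-7],[0,0,0]],[[0,0,-12],[0,0,0]],[[0,0,-15],[0,0,0]],[[0,0,-18],[0,0,0]],[[0,0,-18],[0,0,0]],[[0,0,-14],[0,0,0]],[[0,0,-8],[0,0,0]],[[0,0,-3],[0,0,0]],[[0,0,0],[0,0,0]],[[0,0,0],[0,0,0]]]'; python3 st.py 451.3 285.4 256.7
python3 - <<'E'
from h import *
from station import env
import cv2
for c in('side','top'):
    f=env.grab_frame(c); pickle.dump(f,open(f'{c}3.pkl','wb')); a=f['color'][90:240,130:270]
    cv2.imwrite(f'pics/{c}3.png',cv2.resize(a,None,fx=4,fy=4,interpolation=cv2.INTER_CUBIC))
    P=cloud(f).reshape(-1,3); x,y,z=P.T; m=(abs(x-451)<30)&(abs(y-285)<60)
    for lo,hi in((105,145),(195,212),(216,236)):
        Q=P[m&(z>lo)&(z<hi)]
        if len(Q)>5:
            l=cv2.fitLine(np.float32(Q[:,:2]),cv2.DIST_HUBER,0,.01,.01).ravel(); print(c,lo,len(Q),Q.min(0).round(),Q.max(0).round(),Q.mean(0).round(1),np.degrees(np.arctan2(l[1],l[0]))%180)
E
```

```text
time: 5.8
eef_pos: [450.8, 284.8, 255.5]
orientation: [-3.141, -0.001, 3.089]
force: [0.0, -0.1, -1.7]
finger_gap: 0.248
t 5.8 pos [450.8 284.8 255.5] rpy [-1.7994e+02 -6.0000e-02  1.7700e+02] F [ 0.01 -0.14 -1.75] M [-0.01  0.06 -0.01] gap 21.1 j7 0.91
tool shift [-0.5  0.7 -1.2]
side 105 203 [434. 242. 105.] [464. 330. 144.] [446.9 277.  120.5] 93.210655
side 195 41 [441. 249. 196.] [459. 322. 212.] [448.8 274.4 205.2] 88.81762
side 216 44 [441. 268. 216.] [459. 299. 236.] [448.  278.7 225.3] 117.98989
top 105 73 [434. 241. 107.] [465. 304. 144.] [448.4 255.  120.3] 67.95807
```

View pics/side3.png

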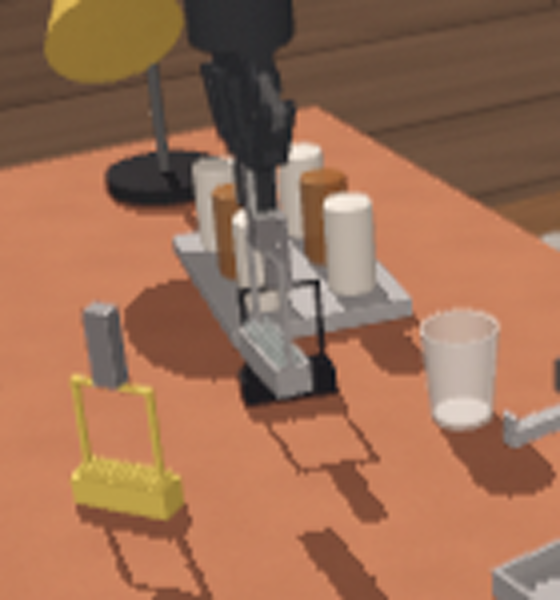

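Upright in the grip. Now turn by 9° and travel to 40 mm in front of the bar end.

```bash
python3 -m handwheel '[[[0,0,-2],[0,0,-2]],[[0,0,0],[0,0,-2.5]],[[0,0,0],[0,0,-2.5]],[[0.7,-6,0],[0,0,-2]],[[1.6,-14,0],[0,0,0]],[[2.5,-22,0],[0,0,0]],[[3,-26,0],[0,0,0]],[[3.2,-28,0],[0,0,0]],[[3.2,-28,0],[0,0,0]],[[3.2,-28,0],[0,0,0]],[[3.2,-28,0],[0,0,0]],[[3.2,-28,0],[0,0,0]]]'
python3 -m handwheel '[[[3,-26,0],[0,0,0]],[[2.5,-22,0],[0,0,0]],[[2,-17,0],[0,0,0]],[[1.4,-12,0],[0,0,0]],[[0.8,-7,0],[0,0,0]],[[0,0,0],[0,0,0]],[[0,0,0],[0,0,0]],[[0,0,0],[0,0,0]]]'; python3 st.py 447.9 -9.7 257.7
python3 - <<'E'
from h import *
from station import env
import cv2
for c in('side','top'):
    f=env.grab_frame(c); pickle.dump(f,open(f'{c}4.pkl','wb')); a=f['color'][90:270,210:350]
    cv2.imwrite(f'pics/{c}4.png',cv2.resize(a,None,fx=3.3,fy=3.3,interpolation=cv2.INTER_CUBIC))
E
```

```text
time: 7.1
eef_pos: [448.5, 73.5, 258.0]
orientation: [-3.142, -0.0, -3.039]
force: [0.3, 0.6, -2.6]
finger_gap: 0.244
time: 7.9
eef_pos: [448.2, -7.9, 258.2]
orientation: [3.141, -0.0, -3.035]
force: [-0.4, 0.6, -2.1]
finger_gap: 0.243
t 7.9 pos [448.2  -7.9 258.2] rpy [ 1.7999e+02 -1.0000e-02 -1.7391e+02] F [-0.38  0.56 -2.06] M [ 0.02 -0.01 -0.01] gap 20.7 j7 1.58
tool shift [ 0.5 -1.8  0.5]
```

View pics/side4.png

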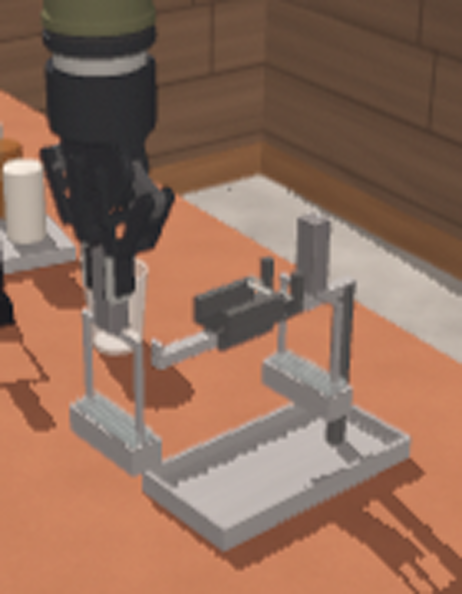

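View pics/top4.png

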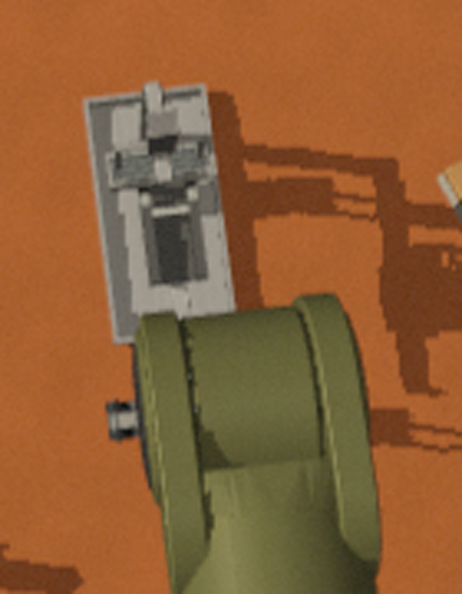

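The side view shows the carrier upright in front of the bar end at crop (155,350), rod above bar level. I check the in-hand pose with the depth.

```bash
cat > ih.py <<'E'
from h import *
import sys
def inhand(f,tcp,verb=True):
    th=np.radians(6); o=np.array([691.6,15.9]); R=np.array([[np.cos(th),np.sin(th)],[-np.sin(th),np.cos(th)]])
    P=cloud(f).reshape(-1,3); S=np.c_[(P[:,:2]-o)@R.T,P[:,2]]; t=np.r_[(np.asarray(tcp[:2])-o)@R.T,tcp[2]]
    D=S-t; D=D[np.isfinite(D).all(1)]
    print('tcp stand',t.round(1))
    for sg in(-1,1):
        Q=D[(abs(D[:,1]-33*sg)<8)&(abs(D[:,0])<14)&(D[:,2]>-122)&(D[:,2]<-60)]
        print('upright',sg,len(Q),np.median(Q,0).round(1),Q.min(0).round(1),Q.max(0).round(1))
        for a,b in((-122,-95),(-95,-60)):
            q=Q[(Q[:,2]>a)&(Q[:,2]<b)]; print('   ',a,len(q),np.median(q,0).round(1))
    Q=D[(abs(D[:,1])<27)&(abs(D[:,1])>13)&(abs(D[:,0])<14)&(D[:,2]>-60)&(D[:,2]<-46)]; print('rod',len(Q),Q.mean(0).round(1),Q[:,2].max().round(1), np.polyfit(Q[:,1],Q[:,0],1) if len(Q)>3 else 0)
    Q=D[(abs(D[:,1])<50)&(abs(D[:,0])<22)&(D[:,2]>-165)&(D[:,2]<-128)]; print('basket',len(Q),rect(Q),Q.min(0).round(1),Q.max(0).round(1))
E
python3 - <<'E'
from ih import *
inhand(pickle.load(open('side4.pkl','rb')),[448.2,-7.9,258.2])
inhand(pickle.load(open('side3.pkl','rb')),[450.8,284.8,255.5])
E
```

```text
tcp stand [-244.6    1.8  258.2]
upright -1 57 [ -0.  -32.3 -93.4] [  -3.5  -35.3 -121.3] [  5.  -28.3 -62.3]
    -122 27 [ 1.000e-01 -3.260e+01 -1.096e+02]
    -95 30 [ -0.3 -32.1 -76.2]
upright 1 57 [ -0.2  33.6 -87. ] [  -3.    30.  -120.6] [  4.5  39.3 -60.5]
    -122 21 [  -0.4   33.3 -105.6]
    -95 36 [ -0.1  34.1 -77.3]
rod 11 [ -0.6 -16.  -52. ] -49.6 [-0.03898841 -1.19616081]
basket 378 (array([-0.8,  1.8]), array([29.6, 86.6]), 1.4) [ -15.6  -41.6 -159.6] [  14.9   45.  -128. ]
tcp stand [-211.4  292.6  255.5]
upright -1 39 [ -5.6 -32.  -90.3] [  -8.8  -37.4 -119.4] [ -1.4 -25.9 -62.8]
    -122 17 [  -5.9  -32.  -107.8]
    -95 22 [ -5.3 -32.  -76.7]
upright 1 36 [  5.1  32.9 -91.8] [   0.9   27.  -120.3] [  8.9  37.6 -63.2]
    -122 17 [   5.6   33.4 -106. ]
    -95 19 [  4.3  32.4 -76.8]
rod 4 [ -4.6 -22.1 -51.9] -50.5 [ -0.26833261 -10.53176562]
basket 216 (array([0.3, 0.2]), array([88.1, 30.3]), 80.6) [ -21.8  -43.2 -160.7] [  16.7   45.9 -128. ]
```

Carrier is square to the stand, and its centre is +2 mm in y. I correct that and thread on to stand x ≈ -130.

```bash
python3 -m handwheel '[[[0,-1,0],[0,0,0]],[[0,-1,0],[0,0,0]],[[-3,0,0],[0,0,0]],[[-7,0,0],[0,0,0]],[[-10,0,0],[0,0,0]],[[-10,0,0],[0,0,0]],[[-8,0,0],[0,0,0]],[[-4,0,0],[0,0,0]],[[-2,0,0],[0,0,0]],[[0,0,0],[0,0,0]],[[0,0,0],[0,0,0]]]'
python3 st.py
python3 - <<'E'
from ih import *
from station import env
f=env.grab_frame('side'); s=env.get_state(); inhand(f,s['eef_pos'])
cv2.imwrite('pics/side5.png',cv2.resize(f['color'][90:270,210:350],None,fx=3.3,fy=3.3,interpolation=cv2.INTER_CUBIC))
E
```

```text
time: 9.1
eef_pos: [491.9, -6.3, 258.3]
orientation: [3.142, -0.0, -3.037]
force: [-1.3, -0.5, -2.5]
finger_gap: 0.242
t 9.1 pos [491.9  -6.3 258.3] rpy [ 1.7999e+02 -2.0000e-02 -1.7400e+02] F [-1.32 -0.53 -2.54] M [ 0.    0.02 -0.06] gap 20.6 j7 1.62
tcp stand [-200.9   -1.2  258.3]
upright -1 64 [ -0.8 -32.  -90.7] [  -3.4  -35.  -121.8] [  3.5 -26.3 -60.1]
    -122 28 [  -0.8  -31.4 -108.3]
    -95 36 [ -0.8 -32.6 -77.1]
upright 1 48 [  0.2  33.7 -84.9] [  -3.5   30.9 -121.1] [  2.7  39.2 -61.1]
    -122 18 [   0.5   33.9 -108.5]
    -95 30 [ -0.1  33.6 -75.2]
rod 12 [ -0.9  -9.1 -51.6] -50.3 [-0.01277818 -1.01223561]
basket 377 (array([-1.3,  2.3]), array([29.5, 87.3]), 2.7) [ -15.2  -41.  -160.4] [  15.3   45.5 -128. ]
```

View pics/side5.png

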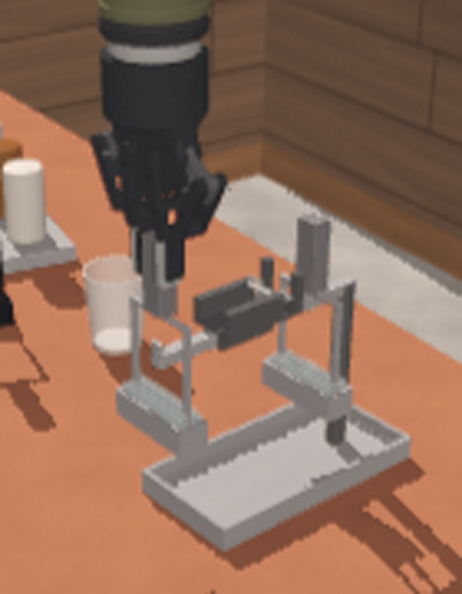

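The bar end (155,350) now lies between the uprights under the rod, clearance good. Continue over the land.

```bash
python3 -m handwheel '[[[-3,0.5,0],[0,0,0]],[[-7,0,0],[0,0,0]],[[-10,0,0],[0,0,0]],[[-11,0,0],[0,0,0]],[[-11,0,0],[0,0,0]],[[-11,0,0],[0,0,0]],[[-10,0,0],[0,0,0]],[[-7,0,0],[0,0,0]],[[-4,0,0],[0,0,0]],[[-2,0,0],[0,0,0]],[[0,0,0],[0,0,0]],[[0,0,0],[0,0,0]]]'
python3 st.py
python3 - <<'E'
from ih import *
from station import env
f=env.grab_frame('side'); s=env.get_state(); inhand(f,s['eef_pos'])
cv2.imwrite('pics/side6.png',cv2.resize(f['color'][90:270,210:350],None,fx=3.3,fy=3.3,interpolation=cv2.INTER_CUBIC))
E
```

```text
time: 10.35
eef_pos: [567.4, 2.1, 258.4]
orientation: [3.141, -0.0, -3.037]
force: [0.0, -0.2, -1.2]
finger_gap: 0.249
t 10.35 pos [567.4   2.1 258.4] rpy [ 179.99   -0.   -174.  ] F [ 0.03 -0.24 -1.16] M [-0.01  0.02 -0.03] gap 21.2 j7 1.68
tcp stand [-125.    -0.7  258.4]
upright -1 55 [ -0.2 -32.  -88. ] [  -3.7  -35.2 -120.3] [  4.8 -26.5 -61.6]
    -122 18 [  -0.4  -31.7 -108.2]
    -95 37 [ -0.1 -32.1 -78.1]
upright 1 10 [ -1.4  33.9 -64.9] [ -7.5  25.4 -67.2] [  5.2  35.8 -61.3]
    -122 0 [nan nan nan]
    -95 10 [ -1.4  33.9 -64.9]
rod 13 [ -0.8 -10.5 -52.6] -48.9 [-0.01480126 -0.98442676]
basket 356 (array([-1.8,  0.9]), array([30.6, 88.2]), 3.6) [ -15.2  -42.7 -159.3] [  15.9   44.6 -128. ]
  return _methods._mean(a, axis=axis, dtype=dtype,
  ret = um.true_divide(
```

View pics/side6.png

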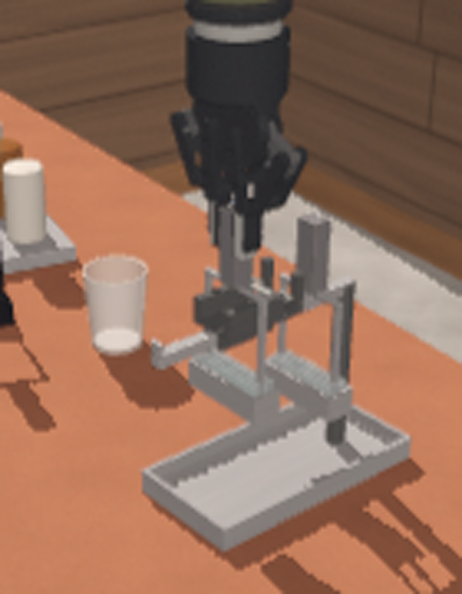

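Rod is over the land (carrier around the dark clip at (235,310)). Lower by feel.

```bash
python3 -m handwheel '[[[0,0,2],[0,0,0]],[[0,0,2],[0,0,0]],[[0,0,1],[0,0,0]],[[0,0,0.5],[0,0,0]],[[0,0,0],[0,0,0]],[[0,0,0],[0,0,0]]]'; python3 st.py; for i in 1 2; do python3 -m handwheel '[[[0,0,0.6],[0,0,0]],[[0,0,0],[0,0,0]]]' >/dev/null; python3 st.py;done
```

```text
time: 11.0
eef_pos: [567.7, 2.2, 252.9]
orientation: [3.142, 0.0, -3.037]
force: [0.3, 0.6, -1.3]
finger_gap: 0.248
t 11.0 pos [567.7   2.2 252.9] rpy [ 1.80e+02  1.00e-02 -1.74e+02] F [ 0.31  0.55 -1.32] M [-0.03 -0.01  0.02] gap 21.2 j7 1.68
t 11.2 pos [567.7   2.2 252.2] rpy [ 180.    0. -174.] F [ 0.23 -0.24 -1.24] M [-0.04 -0.01 -0.02] gap 21.2 j7 1.68
t 11.4 pos [567.6   2.2 251.5] rpy [ 1.8000e+02 -1.0000e-02 -1.7399e+02] F [-0.    0.06 -0.41] M [-0.02  0.04  0.07] gap 21.5 j7 1.68
```

```bash
for i in 1; do python3 -m handwheel '[[[0,0,0.5],[0,0,0]],[[0,0,0],[0,0,0]]]' >/dev/null; python3 st.py;done;  python3 -m handwheel '[[[0,0,0],[0,0,0]]]' >/dev/null; python3 st.py
```

```text
t 11.6 pos [567.6   2.2 251.1] rpy [ 180.   -0. -174.] F [-0.06 -0.22 -1.22] M [-0.01  0.01 -0.01] gap 21.1 j7 1.68
t 11.7 pos [567.7   2.2 251.1] rpy [ 1.80e+02  1.00e-02 -1.74e+02] F [-0.13 -0.14 -1.47] M [-0.01  0.06  0.08] gap 21.5 j7 1.68
```

```bash
python3 -m handwheel '[[[0,0,0.5],[0,0,0]],[[0,0,0],[0,0,0]]]' >/dev/null; python3 st.py;  python3 -m handwheel '[[[0,0,0],[0,0,0]]]' >/dev/null; python3 st.py
```

```text
t 11.9 pos [567.6   2.2 250.5] rpy [ 180.     -0.   -173.99] F [ 0.31  0.02 -2.31] M [-0.02  0.01 -0.01] gap 21.1 j7 1.68
t 12.0 pos [567.6   2.2 250.6] rpy [ 180.    0. -174.] F [ 0.3  -0.25 -1.59] M [-0.01 -0.02 -0.02] gap 21.0 j7 1.68
```

```bash
for i in 1 ; do python3 -m handwheel '[[[0,0,0.4],[0,0,0]],[[0,0,0],[0,0,0]]]' >/dev/null; python3 st.py;done
```

```text
t 12.2 pos [567.7   2.2 250.4] rpy [ 1.7999e+02  2.0000e-02 -1.7400e+02] F [-0.65  0.47 -0.72] M [-0.04  0.09 -0.  ] gap 21.1 j7 1.68
```

```bash
for i in 1 ; do python3 -m handwheel '[[[0,0,0.4],[0,0,0]],[[0,0,0],[0,0,0]]]' >/dev/null; python3 st.py;done
```

```text
t 12.4 pos [567.8   2.2 250.3] rpy [ 1.7999e+02  3.0000e-02 -1.7400e+02] F [ 0.13 -1.27  1.92] M [-0.    0.25  0.  ] gap 21.2 j7 1.68
```

Land contact at TCP z ≈ 250.5 (rod at 197, as expected). Lighten the contact and slide along +x.

```bash
python3 -m handwheel '[[[0,0,-0.7],[0,0,0]],[[-2,0,0],[0,0,0]],[[-4,0,0],[0,0,0]],[[-4,0,0],[0,0,0]],[[-4,0,0],[0,0,0]],[[-4,0,0],[0,0,0]],[[-4,0,0],[0,0,0]],[[-4,0,0],[0,0,0]],[[-3,0,0],[0,0,0]],[[-2,0,0],[0,0,0]],[[0,0,0],[0,0,0]],[[0,0,0],[0,0,0]]]' >/dev/null;  python3 st.py
python3 -m handwheel '[[[-1.5,0,0],[0,0,0]],[[-1.5,0,0],[0,0,0]],[[0,0,0],[0,0,0]]]' >/dev/null;  python3 st.py
```

```text
t 13.6 pos [598.6   5.4 250.5] rpy [-1.80e+02  2.00e-02 -1.74e+02] F [ 0.14 -0.19 -0.62] M [-0.02 -0.05 -0.01] gap 21.3 j7 1.7
t 13.9 pos [601.6   5.8 250.5] rpy [ 1.8000e+02  1.0000e-02 -1.7399e+02] F [ 0.77  0.49 -1.72] M [-0.01 -0.09 -0.05] gap 21.1 j7 1.7
```

```bash
for i in 1 2 3; do python3 -m handwheel '[[[-1.5,0,0],[0,0,0]],[[0,0,0],[0,0,0]]]' >/dev/null;  python3 st.py; done
```

```text
t 14.1 pos [602.8   5.9 250.5] rpy [ 1.7999e+02 -4.0000e-02 -1.7400e+02] F [-1.46  0.76 -0.15] M [-0.01  0.37 -0.01] gap 21.2 j7 1.7
t 14.3 pos [605.    6.1 250.7] rpy [-1.7999e+02  7.0000e-02 -1.7400e+02] F [ 0.31  0.76 -0.94] M [-0.06 -0.03  0.04] gap 20.9 j7 1.7
t 14.5 pos [606.2   6.4 250.4] rpy [ 1.8000e+02  2.0000e-02 -1.7399e+02] F [-0.4   0.77 -2.29] M [-0.    0.   -0.03] gap 20.9 j7 1.7
```

```bash
python3 -m handwheel '[[[-1,0,0],[0,0,0]],[[0,0,0],[0,0,0]]]' >/dev/null;  python3 st.py
```

```text
t 14.7 pos [607.    6.4 250.4] rpy [ 180.     -0.   -173.99] F [ 0.21 -0.57 -3.23] M [0.05 0.02 0.01] gap 21.2 j7 1.71
```

```bash
python3 -m handwheel '[[[-1,0,0],[0,0,0]],[[0,0,0],[0,0,0]]]' >/dev/null;  python3 st.py
```

```text
t 14.9 pos [608.1   6.5 250.5] rpy [ 1.8000e+02  1.0000e-02 -1.7399e+02] F [ 0.01  0.29 -2.16] M [-0.03  0.02  0.03] gap 21.2 j7 1.71
```

```bash
python3 -m handwheel '[[[-1,0,0],[0,0,0]],[[0,0,0],[0,0,0]]]' >/dev/null;  python3 st.py
```

```text
t 15.1 pos [609.1   6.6 250.5] rpy [ 1.8000e+02  1.0000e-02 -1.7399e+02] F [ 0.03  0.38 -2.11] M [ 0.    0.06 -0.03] gap 21.1 j7 1.71
```

```bash
python3 -m handwheel '[[[-0.8,0,0],[0,0,0]],[[0,0,0],[0,0,0]]]' >/dev/null;  python3 st.py
```

```text
t 15.3 pos [609.8   6.7 250.5] rpy [ 1.8000e+02  1.0000e-02 -1.7399e+02] F [ 0.36  0.15 -2.08] M [0.03 0.04 0.04] gap 21.1 j7 1.71
```

```bash
python3 -m handwheel '[[[-0.8,0,0],[0,0,0]],[[0,0,0],[0,0,0]]]' >/dev/null;  python3 st.py
```

```text
t 15.5 pos [610.6   6.8 250.5] rpy [ 1.8000e+02  1.0000e-02 -1.7399e+02] F [-0.02 -0.13 -2.36] M [-0.   -0.03 -0.04] gap 21.0 j7 1.71
```

```bash
python3 -m handwheel '[[[-0.8,0,0],[0,0,0]],[[0,0,0],[0,0,0]]]' >/dev/null;  python3 st.py
```

```text
t 15.7 pos [611.4   6.8 250.5] rpy [ 180.    0. -174.] F [-0.36  0.6  -2.36] M [-0.02  0.04  0.07] gap 20.7 j7 1.71
```

```bash
python3 -m handwheel '[[[-0.8,0,0],[0,0,0]],[[0,0,0],[0,0,0]]]' >/dev/null;  python3 st.py
```

```text
t 15.9 pos [611.9   6.8 250.5] rpy [ 1.7999e+02 -4.0000e-02 -1.7400e+02] F [-1.13  0.08 -0.77] M [ 0.    0.32 -0.  ] gap 20.8 j7 1.71
```

```bash
python3 -m handwheel '[[[-0.5,0,0],[0,0,0]],[[0,0,0],[0,0,0]]]' >/dev/null;  python3 st.py;python3 -m handwheel '[[[0,0,0],[0,0,0]]]' >/dev/null;  python3 st.py
```

```text
t 16.1 pos [612.1   6.8 250.4] rpy [ 1.7999e+02 -8.0000e-02 -1.7400e+02] F [-2.17 -0.74  0.63] M [-0.06  0.71  0.05] gap 21.1 j7 1.71
t 16.2 pos [612.1   6.9 250.4] rpy [ 1.7999e+02 -7.0000e-02 -1.7399e+02] F [-3.34  0.22 -0.52] M [0.01 0.8  0.09] gap 20.9 j7 1.71
```

The wall is felt at TCP x ≈ 611.8 (stand -80.3), matching the visual wall estimate. Back off 1 mm and press down in small steps.

```bash
python3 -m handwheel '[[[0.9,0,0],[0,0,0]],[[0.9,0,0],[0,0,0]],[[0,0,0],[0,0,0]],[[0,0,0],[0,0,0]]]' >/dev/null;  python3 st.py; python3 -m handwheel '[[[0,0,1],[0,0,0]],[[0,0,1],[0,0,0]],[[0,0,0],[0,0,0]]]' >/dev/null;  python3 st.py
```

```text
t 16.6 pos [611.2   6.8 250.7] rpy [-1.8000e+02  6.0000e-02 -1.7399e+02] F [ 0.47 -1.   -1.45] M [-0.05 -0.02  0.01] gap 20.9 j7 1.71
t 16.9 pos [610.8   6.8 248.3] rpy [ 1.8000e+02 -1.0000e-02 -1.7399e+02] F [-0.29 -0.47 -2.85] M [ 0.01  0.04 -0.02] gap 21.0 j7 1.71
```

```bash
python3 -m handwheel '[[[0,0,1],[0,0,0]],[[0,0,1],[0,0,0]],[[0,0,0],[0,0,0]]]' >/dev/null;  python3 st.py
```

```text
t 17.2 pos [610.8   6.8 246.4] rpy [ 180.      0.   -173.99] F [-0.61  0.57 -1.76] M [-0.07 -0.02  0.03] gap 21.0 j7 1.71
```

Already 4 mm below land height with no resistance, so the rod is over the slot. Continue.

```bash
python3 -m handwheel '[[[0,0,1],[0,0,0]],[[0,0,1],[0,0,0]],[[0,0,0],[0,0,0]]]' >/dev/null;  python3 st.py
```

```text
t 17.5 pos [611.3   6.8 244.9] rpy [-1.8000e+02  9.0000e-02 -1.7399e+02] F [ 1.53 -0.28  0.1 ] M [-0.07 -0.26  0.03] gap 21.3 j7 1.71
```

```bash
python3 -m handwheel '[[[0,0,1],[0,0,0]],[[0,0,1],[0,0,0]],[[0,0,0],[0,0,0]]]' >/dev/null;  python3 st.py
```

```text
t 17.8 pos [611.1   6.8 242.5] rpy [-1.8000e+02  4.0000e-02 -1.7399e+02] F [0.89 0.29 0.17] M [-0.04 -0.42  0.02] gap 21.5 j7 1.71
```

```bash
python3 -m handwheel '[[[0,0,1],[0,0,0]],[[0,0,0],[0,0,0]]]' >/dev/null;  python3 st.py
```

```text
t 18.0 pos [610.9   6.8 241.4] rpy [ 1.8000e+02  2.0000e-02 -1.7399e+02] F [ 1.59  0.61 -0.57] M [-0.01 -0.49  0.07] gap 20.9 j7 1.71
```

```bash
python3 -m handwheel '[[[0,0,1],[0,0,0]],[[0,0,0],[0,0,0]]]' >/dev/null;  python3 st.py
```

```text
t 18.2 pos [610.9   6.8 240.4] rpy [ 1.8000e+02  1.0000e-02 -1.7399e+02] F [ 1.76  0.37 -0.2 ] M [-0.05 -0.48  0.07] gap 21.3 j7 1.71
```

```bash
python3 -m handwheel '[[[0,0,1],[0,0,0]],[[0,0,1],[0,0,0]],[[0,0,0],[0,0,0]]]' >/dev/null;  python3 st.py
```

```text
t 18.5 pos [610.8   6.8 238.2] rpy [ 1.8000e+02 -1.0000e-02 -1.7399e+02] F [ 2.    0.2  -1.62] M [ 0.02 -0.65  0.04] gap 21.2 j7 1.71
```

```bash
python3 -m handwheel '[[[0,0,1],[0,0,0]],[[0,0,1],[0,0,0]],[[0,0,0],[0,0,0]]]' >/dev/null;  python3 st.py
```

```text
t 18.8 pos [610.8   6.8 236.1] rpy [-1.80e+02 -1.00e-02 -1.74e+02] F [ 2.07  0.82 -3.07] M [ 0.04 -0.73 -0.04] gap 21.3 j7 1.71
```

```bash
python3 -m handwheel '[[[0,0,1],[0,0,0]],[[0,0,0.5],[0,0,0]],[[0,0,0],[0,0,0]]]' >/dev/null;  python3 st.py
```

```text
t 19.1 pos [610.    6.6 234.5] rpy [ 1.80e+02 -1.20e-01 -1.74e+02] F [-0.08 -0.01 -1.7 ] M [-0.01  0.01  0.02] gap 21.0 j7 1.71
```

Catch passed (side force dropped to 0 at rod z ≈ 181). Go down to the floor by feel.

```bash
python3 -m handwheel '[[[0,0,0.7],[0,0,0]],[[0,0,0.5],[0,0,0]],[[0,0,0],[0,0,0]]]' >/dev/null;  python3 st.py
```

```text
t 19.4 pos [610.7   6.7 233.7] rpy [ 1.80e+02 -2.00e-02 -1.74e+02] F [ 0.2   0.04 -1.71] M [-0.03  0.01  0.01] gap 21.1 j7 1.71
```

```bash
python3 -m handwheel '[[[0,0,0.5],[0,0,0]],[[0,0,0],[0,0,0]]]' >/dev/null;  python3 st.py
```

```text
t 19.6 pos [610.8   6.7 233.3] rpy [ 1.80e+02 -1.00e-02 -1.74e+02] F [-0.56 -0.35 -2.01] M [-0.02  0.04 -0.07] gap 21.2 j7 1.71
```

```bash
python3 -m handwheel '[[[0,0,0.4],[0,0,0]],[[0,0,0],[0,0,0]]]' >/dev/null;  python3 st.py
```

```text
t 19.8 pos [610.8   6.8 232.9] rpy [ 180.     -0.   -173.99] F [-0.25  0.72 -1.49] M [ 0.   -0.05  0.06] gap 20.7 j7 1.71
```

```bash
python3 -m handwheel '[[[0,0,0.4],[0,0,0]],[[0,0,0],[0,0,0]]]' >/dev/null;  python3 st.py
```

```text
t 20.0 pos [610.9   6.8 232.6] rpy [ 1.80e+02  1.00e-02 -1.74e+02] F [ 0.91 -1.   -0.94] M [0.   0.06 0.04] gap 20.7 j7 1.71
```

```bash
python3 -m handwheel '[[[0,0,0.5],[0,0,0]],[[0,0,0],[0,0,0]]]' >/dev/null;  python3 st.py
```

```text
t 20.2 pos [610.9   6.8 232.4] rpy [ 1.7999e+02  2.0000e-02 -1.7400e+02] F [-0.53 -0.85  0.58] M [-0.06  0.16 -0.  ] gap 21.0 j7 1.71
```

Run:
```python
from ih import *
from station import env
f=env.grab_frame('side'); s=env.get_state(); inhand(f,s['eef_pos'])
cv2.imwrite('pics/side7.png',cv2.resize(f['color'][90:270,210:350],None,fx=3.3,fy=3.3,interpolation=cv2.INTER_CUBIC))
```

```text
tcp stand [-81.2  -0.7 232.4]
upright -1 53 [ -0.3 -31.4 -88. ] [  -3.2  -35.  -121.9] [  4.5 -25.8 -61.2]
    -122 21 [  -0.2  -31.6 -112.8]
    -95 32 [ -0.6 -31.3 -76.8]
upright 1 9 [  -1.1   32.8 -113.1] [  -3.5   31.4 -119.6] [   2.4   34.6 -108.4]
    -122 9 [  -1.1   32.8 -113.1]
    -95 0 [nan nan nan]
rod 41 [ -2.1  -8.2 -52.9] -46.2 [-0.19973129 -3.69832094]
basket 332 (array([-1.5,  1.1]), array([28.4, 86.6]), 1.7) [ -15.   -42.2 -160.5] [  13.8   44.1 -128.1]
  return _methods._mean(a, axis=axis, dtype=dtype,
  ret = um.true_divide(
```

View pics/side7.png

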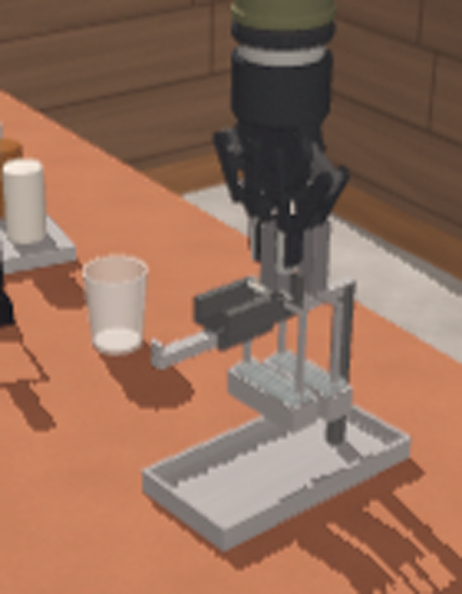

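Rod sits on the slot floor (TCP 232.4 → rod ≈ 178.9; light floor contact), carrier upright in front of the hung one. Release in steps.

```bash
python3 -m handwheel '[[[0,0,0],[0,0,0]],[[0,0,0],[0,0,0]],[[0,0,0],[0,0,0]],[[0,0,0],[0,0,0]]]' 28 20;python3 -m handwheel '[[[0,0,0],[0,0,0]],[[0,0,0],[0,0,0]],[[0,0,0],[0,0,0]],[[0,0,0],[0,0,0]],[[0,0,0],[0,0,0]]]' 48;  python3 st.py
```

```text
time: 20.65
eef_pos: [610.9, 6.8, 232.0]
orientation: [3.142, 0.0, -3.037]
force: [0.2, 0.2, 0.6]
finger_gap: 0.329
time: 21.15
eef_pos: [610.8, 6.7, 232.0]
orientation: [3.142, 0.0, -3.037]
force: [0.6, -0.5, 0.5]
finger_gap: 0.562
t 21.15 pos [610.8   6.7 232. ] rpy [ 1.80e+02  1.00e-02 -1.74e+02] F [ 0.56 -0.54  0.52] M [0.02 0.03 0.01] gap 48.0 j7 1.71
```

```bash
python3 -m handwheel '[[[0,0,-2],[0,0,0]],[[0,0,-4],[0,0,0]],[[0,0,-8],[0,0,0]],[[0,0,-12],[0,0,0]],[[0,0,-16],[0,0,0]],[[0,0,-18],[0,0,0]],[[0,0,-18],[0,0,0]],[[0,0,-14],[0,0,0]],[[0,0,-10],[0,0,0]],[[0,0,0],[0,0,0]]]'
python3 -m handwheel '[[[15,0,-10],[0,0,0]],[[25,0,-5],[0,0,0]],[[35,0,0],[0,0,0]],[[35,0,0],[0,0,0]],[[35,0,0],[0,0,0]],[[25,0,0],[0,0,0]],[[15,0,0],[0,0,0]],[[0,0,0],[0,0,0]],[[0,0,0],[0,0,0]]]'
python3 - <<'E'
from h import *
from station import env
th=np.radians(6); o=np.array([691.6,15.9]); R=np.array([[np.cos(th),np.sin(th)],[-np.sin(th),np.cos(th)]])
for c in('side','top'):
    f=env.grab_frame(c); cv2.imwrite(f'pics/{c}8.png',cv2.resize(f['color'][100:270,210:390],None,fx=3.3,fy=3.3,interpolation=cv2.INTER_CUBIC))
    P=cloud(f).reshape(-1,3); S=np.c_[(P[:,:2]-o)@R.T,P[:,2]]; S=S[np.isfinite(S).all(1)]
    for n,x0 in(('new',-81.5),('hung',-40)):
        Q=S[(abs(S[:,0]-x0)<16)&(abs(S[:,1])<16)&(S[:,2]>226)&(S[:,2]<262)]; print(c,n,'tab',len(Q),Q.min(0).round(1),Q.max(0).round(1),Q.mean(0).round(1))
        Q=S[(abs(S[:,0]-x0)<18)&(abs(S[:,1])<50)&(S[:,2]>60)&(S[:,2]<104)]; print('  basket',len(Q),Q.min(0).round(1),Q.max(0).round(1))
E
```

```text
time: 22.15
eef_pos: [611.5, 6.7, 335.9]
orientation: [3.141, 0.003, -3.037]
force: [0.1, 0.1, 0.8]
finger_gap: 0.566
time: 23.05
eef_pos: [427.0, -12.5, 348.7]
orientation: [3.141, 0.0, -3.037]
force: [0.3, 0.2, -0.3]
finger_gap: 0.565
side new tab 86 [-91.8 -11.3 226.1] [-73.2  11.7 246.6] [-84.6  -2.7 237.7]
  basket 325 [-96.6 -43.2  73.4] [-65.8  43.9 104. ]
side hung tab 65 [-49.6  -9.7 226.1] [-29.7  14.1 240.3] [-4.190e+01  1.000e-01  2.345e+02]
  basket 230 [-54.5 -41.1  67.8] [-23.6  45.1 102.9]
top new tab 84 [-91.  -12.4 227.4] [-72.5   9.6 249.8] [-82.9  -0.9 243.1]
  basket 99 [-95.8 -43.6  73.6] [-67.9  40.5 104. ]
top hung tab 80 [-49.4 -10.4 226. ] [-31.   11.4 241.5] [-40.6   0.5 237.3]
  basket 216 [-54.7 -41.5  67.3] [-25.8  42.3 102.7]
```

View pics/side8.png

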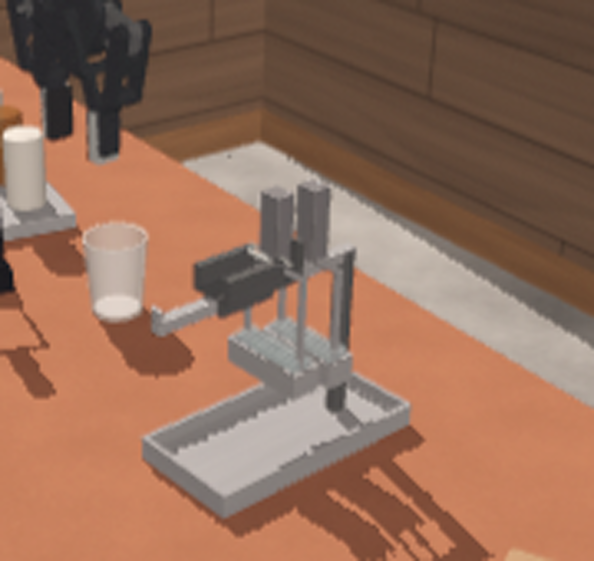

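View pics/top8.png

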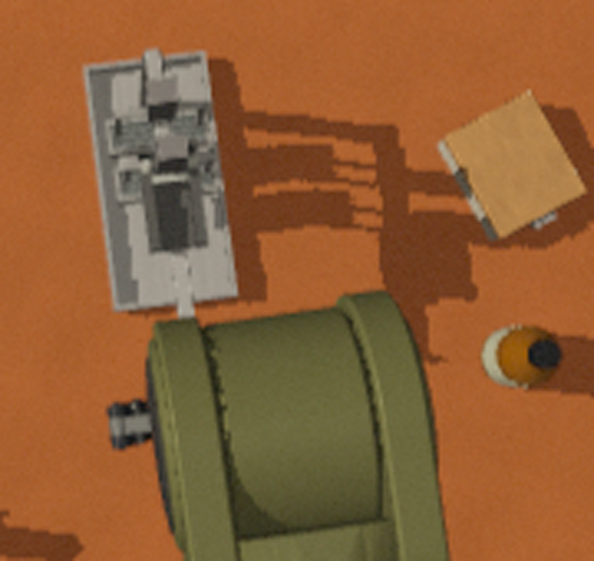

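Both tabs stand upright: the new one at crop (275,225), the hung one behind it at (313,220). The new tab top measures about 245–247 mm against 245 expected for a home rod. Baskets are about 10 mm apart and the gripper is clear.

```bash
python3 -m handwheel '[[[0,0,0],[0,0,0]],[[0,0,0],[0,0,0]]]'; python3 -c "
from station import env
print(env.sign_off())"
```

```text
time: 23.35
eef_pos: [427.3, -12.5, 348.7]
orientation: [-3.141, -0.001, -3.037]
force: [-0.3, -0.7, -0.2]
finger_gap: 0.559
the job is handed in; nothing more can be done
None
```

The grey carrier hangs home in the clip slot in front of the first one. I handed the job in at about 23 s of the 54 s.

**What I did:** I pinched the tab at about 70 N, lifted the carrier, squared it to the stand and threaded it over the bar end. I felt the land, slid along to the wall at stand x ≈ -80, backed off about 1 mm and pressed down. The catch sprang back at a rod height of about 181 mm, and the rod touched the floor lightly at about 179 mm. The force readings stayed within a few newtons. I then let go and backed the gripper off.

**Last checks:**
- **New carrier:** its tab top reads 247–250 mm at most, against 245 expected. That is within the noise, since the hung tab also reads about 2 mm high. Its tab is centred at stand x ≈ -82.
- **Hung carrier:** its tab is still at stand x ≈ -40, unmoved. The baskets look about 11–13 mm apart.
- **Bystanders:** the bottle, box and beaker look untouched in the final pictures. I did not measure them again.
- **Not seen directly:** the catch over the rod is too small to see in the pictures. That the rod is home rests on the force drop, the floor contact and the heights.
- **Brief resistance:** there was a light drag of about 1.5 N near the slot's front lip while sliding. It freed itself.

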